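Set the paper trimmer's sliding stop to its index clip

ROBOT

A 7-joint arm with a two-finger parallel gripper is mounted at the origin on the work surface. World frame = base frame: x ahead of the robot, y to its left, z up, the work surface at z = 0. Lengths are in m, angles in rad, forces in N, time in s.
With the tool pointing down it reaches from about 0.35 to 0.9 m from the base axis. Payload 8.1 kg.
Tool frame: the origin (TCP) lies at the very end of the fingers, on their centre line; the grasp point (between the pads) lies 19 mm behind it; z points along the fingers, y is the direction in which the jaws open and shut (so a half turn about z gives the same grasp; the last joint's range is limited). The gripper opens to 92 mm and grips with 3 to 60 N. Pads are 19 mm wide; open, the fingers measure 130 mm over their backs; the gripper's body (75 mm by 190 mm) begins 47 mm behind the grasp point.
Start: joints at [1.165, 0.434, 0.025, 1.573, -0.012, 1.134, -0.075], TCP at [0.186, -0.597, 0.227] pointing down, gripper open.
Joint ranges: [-2.62, 2.62], [-0.44, 2.09], [-1.27, 1.32], [0.08, 2.57], [-1.32, 4.46], [0.12, 2], [-2.74, 2.74]. Speed limits (rad/s): [2.22, 2.22, 3.01, 3.01, 3.14, 3.14, 3.14].

INTERFACE

Orientations are given as a rotation vector (axis times angle).
In Python, from workcell import manip gives the robot as it stands. Calls block until the motion is done:
- manip.move_pose(position, orientation): joint-space move of the TCP to a pose.
- manip.line_to(position, vel=0.15, rot=None, until_force=None): straight line of the TCP; rot=None keeps the orientation; vel is the mean speed in m/s. With until_force (N) it stops when the force on the tool has changed by that much, and returns True; else False.
- manip.set_joints(angles): joint-space move.
- manip.command_gripper(opening, squeeze=None): opening from 0.0 (shut) to 1.0 (fully open); squeeze is the grip in N (None keeps the last); returns when the fingers have stopped.
- manip.pause(seconds).
- manip.ik(position, orientation): joint angles nearest the present ones, or None.
- manip.grab_frame(name): name is "scene" or "top" or "wrist"; returns a dict with "frame" (480x640x3 uint8, red, green, blue), "vertical_fov" (degrees; the focal length in pixels is half the picture's height over the tangent of half this angle, whatever the lens; pixels are square), "cx", "cy" (the principal point, pixels), "R" (3x3) and "t" (3): a world point X has camera coordinates R X + t. Camera axes: x right, y down, z forward; pixel columns grow to the right and rows downward; lengths in m; the calibration is good to about 2 mm. A picture is of the moment at which its call begins. There is no depth.
A pose or a line that the arm cannot do raises manip.PlanningError and nothing moves.
- manip.hand_in(): hands the job in, once; it reports no verdict.
Readings, each from a call of its own:
- manip.read_time_s(): time.
- manip.read_joints(): joint angles.
- manip.read_dq(): joint speeds.
- manip.read_effort(): joint torques, N m.
- manip.read_tool_pos(): TCP position.
- manip.read_tcp_rot(): TCP orientation.
- manip.read_contact_force(): force on the tool from outside, world axes, zero at the start.
- manip.read_wrist_torque(): the same for the moment, N m.
- manip.read_gripper_width(): opening from 0.0 (shut) to 1.0 (fully open).
Only numpy, scipy, OpenCV 4.12 (cv2) and the standard library are available. Lean on these libraries where they do the work, as an engineer would, in place of code of your own. Each camera call takes 0.05 s, during which the arm holds its last target.

TASK

Set up the paper trimmer: push its black sliding stop along the rail with your fingertips to the index clip (two low steel ridges with a groove between, not the plain flat-topped block) until it rides over the first ridge and clicks into the groove, mark in line with mark. Only push it gently, never pinch it or pull up the steel knob on top, and leave it neither short of the groove nor beyond it. Then draw back; the stapler, glue stick and roll of tape stay where they are.

Things in the scene. Friction and masses are not known exactly. Their poses are not given: they have to be found in the camera images.
- trimmer: Dark grey paper trimmer, fixed: board x -50..250, y -250..270 mm, its top 20 mm above the desk. Origin on the desk under the middle of its flat, lighter grey rail; y runs along the rail, x across it, away from the robot (yaw within 0.35 rad of 0). Rail x -30..30, y -240..220 mm, top 26 mm above the desk. Shut blade arm at y 259 mm, 50 mm high, handle reaching to x -155 mm.
- stop (a joint): Position of the sliding stop along the rail, m: y of its middle in the trimmer's frame, 0 at the rail's middle, range -0.18 to 0.18. Starts within 0.03 of 0. Drags with about 1.5 N of friction.
- stop_mid (a point): Middle of the black stop, level with the rail's top; axes as the trimmer's. A bridge-shaped block 56 mm across the rail and 32 mm along it (flat pushing faces at y -16 and 16 mm), 12 to 40 mm above the rail's top, on two thin legs, so it passes over the clip. White line at its middle. A flat arm (y -6..6 mm, 12 to 18 mm above the rail's top) reaches over the board to x 75 mm.
- plunger (a joint): Height of the stop's spring plunger, m: 0 when its tip is down on the rail, about 0.001 seated in the groove, up to 0.006 on a ridge, 0.014 when pulled right up. The spring presses down with 5 N at 0, plus 0.3 N per mm.
- knob_top (a point): Centre of the top of the plunger's steel knob, 20 mm across, 10 mm tall, on the middle of the stop's top; 50.5 mm above the rail's top when down.
- index_clip: Steel clip fixed on the rail 100 to 135 mm left or right of its middle; 27 mm along y, 30 across. Origin on the rail's top, mid-groove; axes as the trimmer's. Two 5 mm ridges, crests at y -4.7 and 4.7 mm, steep V groove between, outer ramps 30 degrees. First ridge takes a 5 to 7 N push, then the stop drops in by itself; 12 to 15 N forces it out. Lug with black line on the rail's near side.
- end_block: Plain steel block fixed on the rail 100 to 135 mm from its middle on the other side from the clip; 27 mm along the rail, 30 across, 10 high, flat top, no groove. Origin on the rail's top under its middle.
- stapler: Black and steel stapler, 135 x 36 x 47 mm, lying loose on the board beyond the rail. Origin under its middle, x along its length. Bystander.
- glue_stick: White glue stick, 29 mm across, 92 mm tall, standing loose on the board beyond the rail. Origin under its middle. Bystander.
- tape_roll: Roll of tape, a flat ring 50 mm across with a 26 mm hole, 19 mm high, lying loose on the board beyond the rail. Origin under its middle. Bystander.

How it is judged:
On the way:
1. the stop's plunger has dropped into the clip's groove (y of stop_mid in the frame of index_clip between -0.0025 and 0.0025 m and value of joint plunger below 0.0025 m), for 0.2 s.
At the end, for the whole second after the job is handed in: The stop rests with its plunger in the groove of the index clip: its middle within 2.5 mm of the clip's groove along the rail, the plunger down (under 2.5 mm), the stop still, and the stapler, glue stick and roll of tape within 20 mm of where they stood (all of step 1 and velocity of joint stop between -0.005 and 0.005 m/s and distance of each of stapler, glue_stick, tape_roll from where it was at the start of the episode below 0.02 m); the robot touches nothing.
It fails at once if the stop was pinched or shoved hard (fingers on it with more than 30 N) (contact force between the fingers and stop above 30 N).
It fails at once if the knob was pulled up (plunger raised more than 9 mm) (value of joint plunger above 0.009 m).
It fails at once if a bystander was moved more than 20 mm or lifted (distance of any of stapler, glue_stick, tape_roll from where it was at the start of the episode above 0.02 m).
It also fails if it takes over 37 s, if anything falls off the work surface, if the arm or the gripper's body presses on something with over 40 N, if the wrist force passes 120 N, or if a joint passes its speed limit or range.

## Working session

There is one attempt and no reset: what is moved stays moved. The work goes in short steps, each a Python script; the robot and the scene stay as the last script left them, time stands still between calls to the robot, and variables do not carry over. Pictures are saved under pics/ and viewed, and the job is handed in when it is done.

```bash
mkdir -p pics; cat > h.py <<'E'
import numpy as np, cv2, pickle
from workcell import manip
def snap(n,out):
    f=manip.grab_frame(n); pickle.dump(f,open(f'pics/{out}.pkl','wb'))
    cv2.imwrite(f'pics/{out}.png',f['frame'][:,:,::-1]); return f
def ray(f,u,v,z):
    fl=240/np.tan(np.radians(f['vertical_fov'])/2)
    R=np.array(f['R']);t=np.array(f['t'])
    d=R.T@np.array([(u-f['cx'])/fl,(v-f['cy'])/fl,1]);c=-R.T@t
    return c+d*(z-c[2])/d[2]
def proj(f,X):
    fl=240/np.tan(np.radians(f['vertical_fov'])/2)
    p=np.array(f['R'])@X+np.array(f['t']);return p[0]/p[2]*fl+f['cx'],p[1]/p[2]*fl+f['cy']
E
python3 - <<'E'
from h import *
for n in('top','scene'):
    f=snap(n,n+'0');print(n,f['vertical_fov'],f['cx'],f['cy'],np.round(-np.array(f['R']).T@f['t'],3))
print(manip.read_time_s(),manip.read_tcp_rot())
E
```

```text
top 42.63758982321577 316.123730567951 246.37152955464686 [ 0.575 -0.015  0.821]
scene 55.46961940132867 324.9383569692648 245.89112847738835 [ 0.957 -0.104  0.631]
0.1 [-3.10432634e+00 -4.73407558e-01  5.50113638e-04]
```

View pics/top0.png

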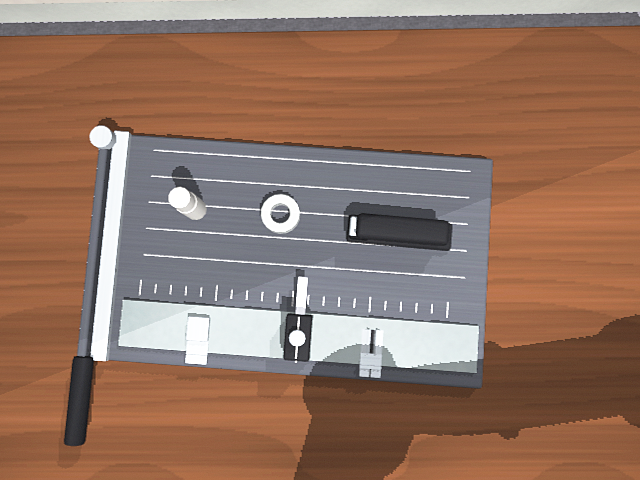

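View pics/scene0.png

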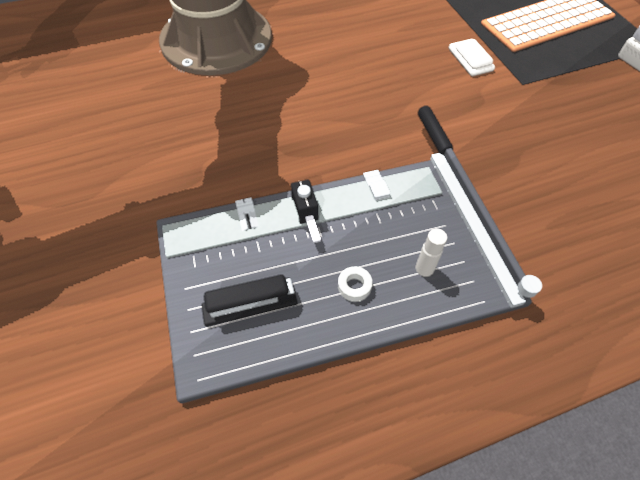

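The top view shows the stop at about (297,338). The grooved clip, with its black line, is on the right (-y side) at about (371,350), and the plain block is on the left at (197,338). I'll zoom in to measure them.

```bash
python3 - <<'E'
from h import *
f=pickle.load(open('pics/top0.pkl','rb'));im=f['frame'][:,:,::-1]
cv2.imwrite('pics/z1.png',cv2.resize(im[290:390,270:400],None,fx=6,fy=6,interpolation=cv2.INTER_NEAREST))
g=pickle.load(open('pics/scene0.pkl','rb'));im2=g['frame'][:,:,::-1]
cv2.imwrite('pics/z2.png',cv2.resize(im2[165:255,220:340],None,fx=6,fy=6,interpolation=cv2.INTER_NEAREST))
hsv=cv2.cvtColor(np.ascontiguousarray(im),cv2.COLOR_BGR2HSV)
# rail: bright, low-sat
m=((hsv[...,2]>150)&(hsv[...,1]<45)).astype(np.uint8)
m[:280]=0;m=cv2.morphologyEx(m,cv2.MORPH_OPEN,np.ones((9,9)))
pts=np.argwhere(m)[:,::-1].astype(np.float32)
print(cv2.boxPoints(cv2.minAreaRect(pts)))
# rail corner guesses
for u,v in [(124,298),(479,324),(477,374),(119,347)]: print(u,v,np.round(ray(f,u,v,.026),4))
E
```

```text
[[ 90.0347  359.7718 ]
 [ 95.32376 267.87476]
 [480.9672  290.07007]
 [475.67813 381.9671 ]]
124 298 [0.582  0.2509 0.026 ]
479 324 [ 0.5454 -0.2059  0.026 ]
477 374 [ 0.4825 -0.2014  0.026 ]
119 347 [0.5192 0.2561 0.026 ]
```

View pics/z1.png

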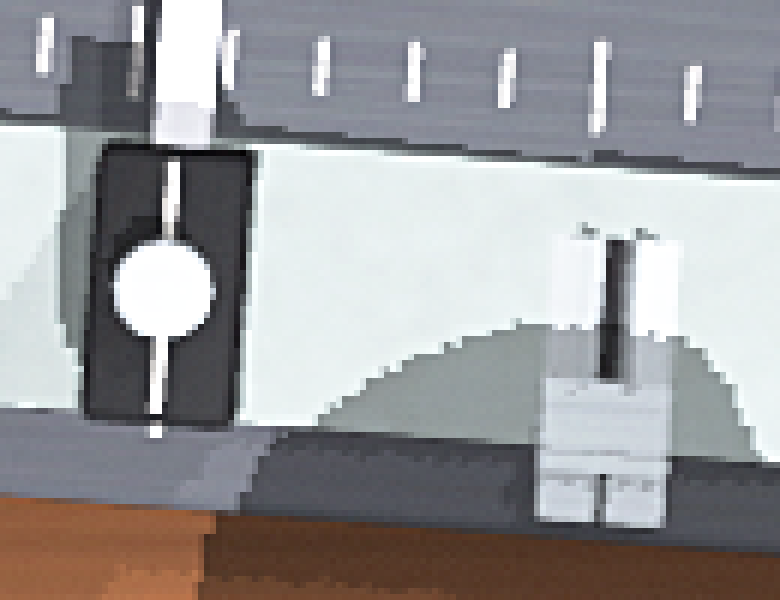

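View pics/z2.png

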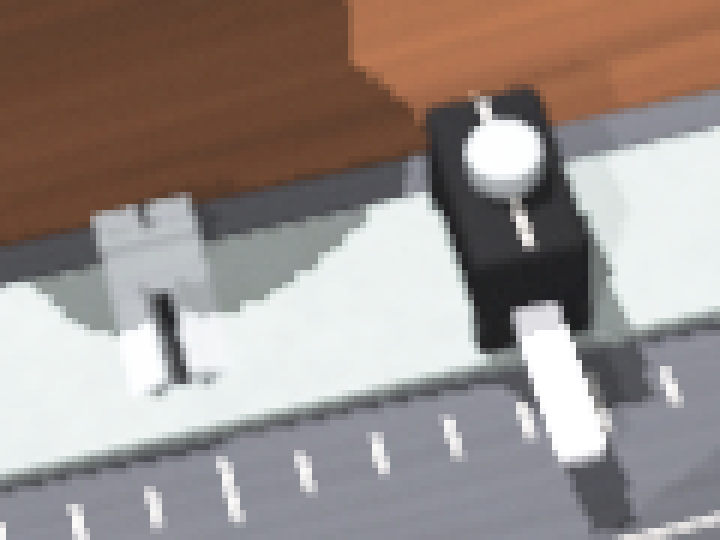

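```bash
python3 - <<'E'
from h import *
f=pickle.load(open('pics/top0.pkl','rb'));g=pickle.load(open('pics/scene0.pkl','rb'))
# rail corners top view
C=[ray(f,u,v,.026) for u,v in[(124,298),(479,324),(477,374),(119,347)]]
d=(C[0]-C[1])+(C[3]-C[2]);yaw=np.arctan2(-d[0],d[1]);ex=np.array([np.cos(yaw),np.sin(yaw)]);ey=np.array([-np.sin(yaw),np.cos(yaw)])
cen=np.mean(C,0)[:2]; o=cen+ey*.010
print('yaw',yaw,'o',o,'len',np.linalg.norm(d)/2)
def T(P): return np.round([(P[:2]-o)@ex,(P[:2]-o)@ey],4)
z=lambda u,v:(270+u/6,290+v/6)
z2=lambda u,v:(220+u/6,165+v/6)
print('stop top corners',[T(ray(f,*z(*p),.066)) for p in[(105,147),(256,150),(236,423),(86,416)]])
print('knob',T(ray(f,*z(164,290),.0765)))
for h in(.026,.030):print('groove',[T(ray(f,*z(*p),h)) for p in[(618,240),(606,378)]])
print('lug',T(ray(f,*z(600,500),.03)))
print('scene knob',T(ray(g,*z2(505,151),.0765)),'groove',[T(ray(g,*z2(*p),.028)) for p in[(182,380),(158,295)]])
print('stop scene top corners',[T(ray(g,*z2(*p),.066)) for p in[(430,112),(540,92),(588,240),(470,265)]])
E
```

```text
yaw -0.07988586260236723 o [0.53307332 0.03487493] len 0.4586190367903243
stop top corners [array([0.0268, 0.0033]), array([ 0.0284, -0.0274]), array([-0.0266, -0.0273]), array([-0.0275,  0.003 ])]
knob [-0.0005 -0.0113]
groove [array([ 0.014 , -0.1048]), array([-0.0152, -0.1041])]
groove [array([ 0.0142, -0.1045]), array([-0.0149, -0.1038])]
lug [-0.0404 -0.1042]
scene knob [ 0.0031 -0.0095] groove [array([ 0.0164, -0.1027]), array([-0.0124, -0.1036])]
stop scene top corners [array([-0.0231, -0.0235]), array([-0.0218,  0.0062]), array([0.0286, 0.0054]), array([ 0.028 , -0.0256])]
```

```bash
cat >> h.py <<'E'
yaw=-0.0799; o=np.array([.5331,.0349])
ex=np.array([np.cos(yaw),np.sin(yaw)]);ey=np.array([-np.sin(yaw),np.cos(yaw)])
def W(x,y,z): return [*(o+ex*x+ey*y),z]
def L(p): p=np.array(p[:2])-o; return p@ex,p@ey
def rv(s): a=(s*np.pi/2+yaw)/2; return [np.pi*np.cos(a),np.pi*np.sin(a),0]
E
python3 - <<'E'
from h import *
for s in(1,-1):
    for y in(.029,-.08): print(s,np.round(manip.ik(W(0,y,.047),rv(s)),2) if manip.ik(W(0,y,.047),rv(s)) is not None else None)
manip.command_gripper(0.0,20)
manip.move_pose(W(0,.032,.16),rv(1))
print(manip.read_time_s(),manip.read_contact_force(),L(manip.read_tool_pos()),manip.read_gripper_width())
manip.line_to(W(0,.032,.047),vel=.1)
print(manip.read_time_s(),manip.read_contact_force(),L(manip.read_tool_pos()),manip.read_tool_pos())
snap('top','t1');snap('scene','s1')
E
```

```text
1 [ 0.19  0.59 -0.57  1.93  0.45  0.75 -0.72]
1 [ 0.38  0.57 -0.54  1.96  0.43  0.73 -0.5 ]
-1 [ 0.49  0.79 -1.07  1.91  0.85  0.98  2.08]
-1 [-0.74  0.81  1.14  2.05 -0.95  0.95 -2.29]
4.2 [-0.14396301 -0.65616419  0.33075466] (np.float64(0.0003431827538723747), np.float64(0.030805135466087392)) 0.006601143495276688
5.4833 [-0.38501245 -0.2567895   0.2449865 ] (np.float64(0.0004415755392278044), np.float64(0.032205760722401236)) [0.53611067 0.06696777 0.04759317]
```

View pics/s1.png

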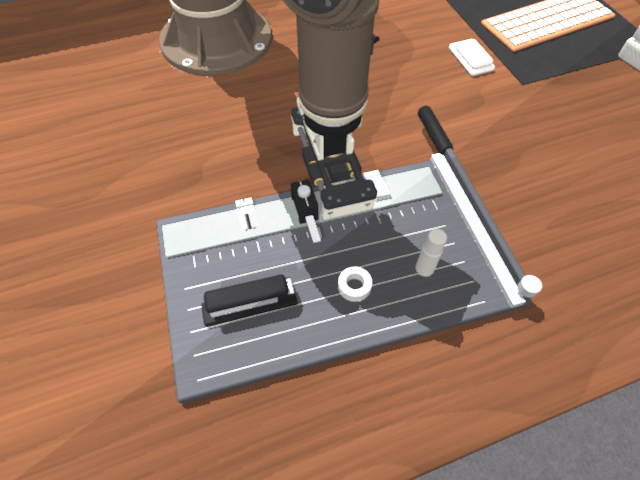

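The scene view shows the shut fingers behind the stop on its +y side (about (345,195)), clear of everything. Next I push until 20 mm short of the groove.

```bash
python3 - <<'E'
from h import *
f0=np.array(manip.read_contact_force())
r=manip.line_to(W(0,-.010,.047),vel=.03,until_force=4)
F=np.array(manip.read_contact_force())-f0
print(r,manip.read_time_s(),F[:2]@ey,F,L(manip.read_tool_pos()))
r=manip.line_to(W(0,-.058,.047),vel=.03,until_force=4)
F=np.array(manip.read_contact_force())-f0
print(r,manip.read_time_s(),F[:2]@ey,F,L(manip.read_tool_pos()))
snap('top','t2');snap('scene','s2')
np.save('f0.npy',f0)
E
```

```text
False 7.1333 -1.1242879288619432 [ 0.01577745 -1.12914954 -1.26958433] (np.float64(4.083203590419897e-05), np.float64(-0.01012806852653278))
False 8.8833 -0.05602192529054817 [-1.15874611  0.03658011  0.57008643] (np.float64(-8.521126248221909e-05), np.float64(-0.05804197177475819))
```

View pics/s2.png

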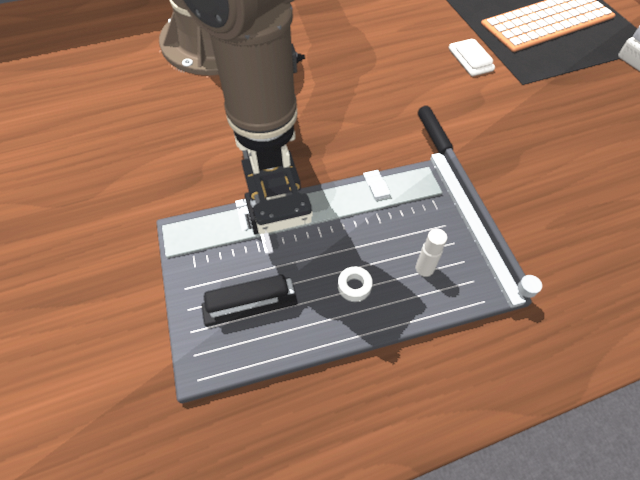

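```bash
python3 - <<'E'
from h import *
f0=np.load('f0.npy')
def F():
    v=[]
    for _ in range(4):
        v.append(manip.read_contact_force()); manip.pause(.02)
    return (np.mean(v,0)-f0)[:2]@ey
y=-.058;pk=0
manip.line_to(W(0,-.0625,.047),vel=.02);y=-.0625
while y>-.0765:
    y-=.0007
    r=manip.line_to(W(0,y,.047),vel=.01,until_force=9)
    f=F();pk=max(pk,f)
    print(f'{manip.read_time_s():.2f} y {y:.4f} {L(manip.read_tool_pos())[1]:.4f} f {f:.2f}',r)
    if r or (pk>4 and f<pk-3): break
snap('top','t3');snap('scene','s3')
E
```

```text
9.68 y -0.0632 -0.0631 f 0.59 False
9.99 y -0.0639 -0.0634 f 3.50 False
10.31 y -0.0646 -0.0643 f 4.67 False
10.62 y -0.0653 -0.0651 f 3.74 False
10.94 y -0.0660 -0.0659 f 4.19 False
11.26 y -0.0667 -0.0666 f 4.20 False
11.57 y -0.0674 -0.0672 f 4.77 False
11.89 y -0.0681 -0.0678 f 4.50 False
12.21 y -0.0688 -0.0687 f 4.24 False
12.53 y -0.0695 -0.0695 f 3.85 False
12.84 y -0.0702 -0.0706 f 2.51 False
13.16 y -0.0709 -0.0715 f 0.95 False
```

```bash
python3 - <<'E'
from h import *
a=pickle.load(open('pics/t3.pkl','rb'))['frame'][290:390,300:430,::-1];b=pickle.load(open('pics/s3.pkl','rb'))['frame'][165:265,200:330,::-1]
cv2.imwrite('pics/z3.png',np.vstack([cv2.resize(x,None,fx=3,fy=3,interpolation=cv2.INTER_NEAREST) for x in(a,b)]))
E
```

```text
(no output)
```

View pics/z3.png

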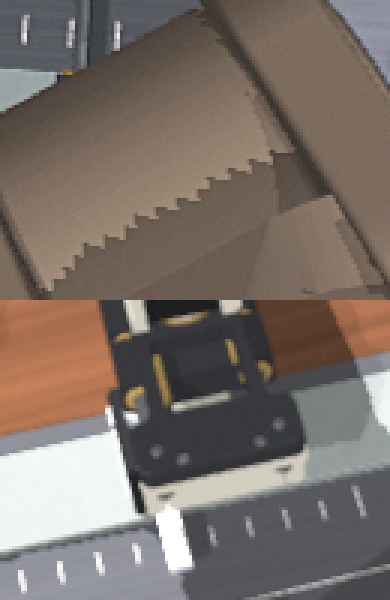

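The arm hides the stop in both views: only its side arm shows, at about (258,345) in full-frame pixels. I'll draw back to look.

```bash
python3 - <<'E'
from h import *
manip.line_to(W(0,-.010,.047),vel=.08)
print(manip.read_time_s())
snap('top','t4');snap('scene','s4')
a=pickle.load(open('pics/t4.pkl','rb'))['frame'][290:390,300:430,::-1];b=pickle.load(open('pics/s4.pkl','rb'))['frame'][165:265,200:330,::-1]
cv2.imwrite('pics/z4.png',np.vstack([cv2.resize(x,None,fx=3,fy=3,interpolation=cv2.INTER_NEAREST) for x in(a,b)]))
E
```

```text
14.1667
```

View pics/z4.png

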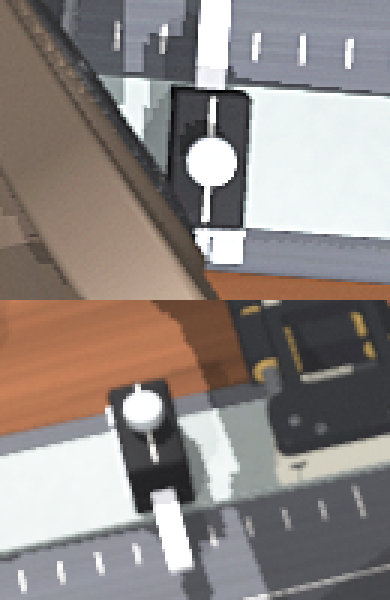

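```bash
python3 - <<'E'
from h import *
a=pickle.load(open('pics/t4.pkl','rb'))['frame'][315:382,345:395,::-1];b=pickle.load(open('pics/s4.pkl','rb'))['frame'][185:260,230:270,::-1]
A=cv2.resize(a,None,fx=8,fy=8,interpolation=cv2.INTER_NEAREST);B=cv2.resize(b,None,fx=8,fy=8,interpolation=cv2.INTER_NEAREST)
h=max(len(A),len(B));B=cv2.copyMakeBorder(B,0,h-len(B),0,0,0);A=cv2.copyMakeBorder(A,0,h-len(A),0,0,0)
cv2.imwrite('pics/z5.png',np.hstack([A,B])[:600])
E
```

```text
(no output)
```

View pics/z5.png

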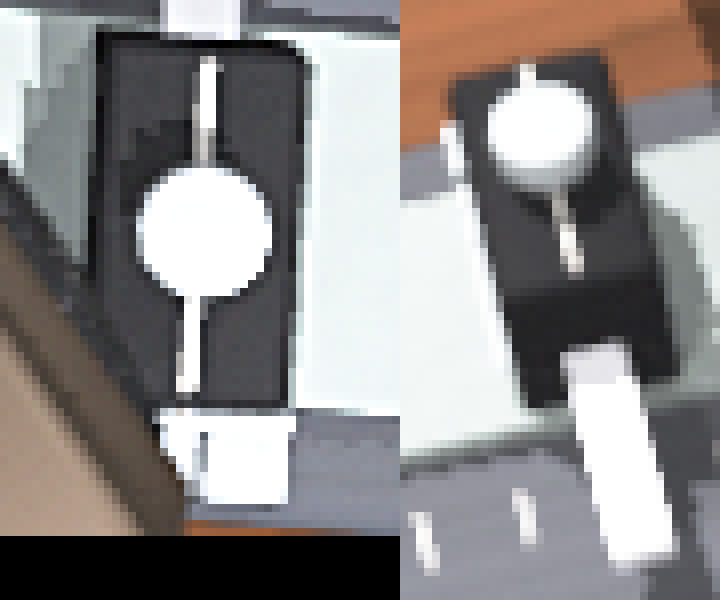

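```bash
python3 - <<'E'
from h import *
f=pickle.load(open('pics/t4.pkl','rb'));g=pickle.load(open('pics/s4.pkl','rb'));f0=pickle.load(open('pics/top0.pkl','rb'))
z=lambda u,v:(345-.5+u/8,315-.5+v/8);z2=lambda u,v:(230-.5+(u-400)/8,185-.5+v/8);zo=lambda u,v:(270-.5+u/6,290-.5+v/6)
T=lambda P:np.round(np.array(L(P)),4)
print('knob',[T(ray(f,*z(204,232),h)) for h in(.0765,.0775,.0815)],'line',T(ray(f,*z(209,60),.066)),T(ray(f,*z(188,390),.066)))
print('edges',[T(ray(f,*z(*p),.066)) for p in[(101,40),(307,55),(287,408)]])
print('lug now',T(ray(f,*z(203,462),.032)),'orig groove',[T(ray(f0,*zo(*p),.028)) for p in[(618,240),(606,378)]],'lug',T(ray(f0,*zo(600,500),.032)))
print('scene knob',T(ray(g,*z2(540,127),.0775)),'line',T(ray(g,*z2(576,270),.066)),T(ray(g,*z2(526,68),.066)))
g0=pickle.load(open('pics/scene0.pkl','rb'));zz=lambda u,v:(220-.5+u/6,165-.5+v/6)
print('scene groove',[T(ray(g0,*zz(*p),.028)) for p in[(182,380),(158,295)]],'scene knob0',T(ray(g0,*zz(505,151),.0765)))
E
```

```text
knob [array([-0.0002, -0.0986]), array([-0.0001, -0.0985]), array([ 0.0001, -0.0982])] line [ 0.0251 -0.0984] [-0.0246 -0.0984]
edges [array([ 0.0269, -0.0818]), array([ 0.0269, -0.1132]), array([-0.0262, -0.1135])]
lug now [-0.0388 -0.1039] orig groove [array([ 0.0147, -0.104 ]), array([-0.0145, -0.1033])] lug [-0.0396 -0.1034]
scene knob [-0.0007 -0.0979] line [ 0.0252 -0.0976] [-0.0246 -0.0976]
scene groove [array([ 0.0152, -0.1033]), array([-0.0136, -0.1042])] scene knob0 [ 0.0019 -0.0101]
```

The stop measures 5.3 mm short of the groove, so it is sitting on the first crest. I'll push on gently for a few more mm.

```bash
python3 - <<'E'
from h import *
f0=np.load('f0.npy')
def F():
    v=[]
    for _ in range(4):
        v.append(manip.read_contact_force()); manip.pause(.02)
    return (np.mean(v,0)-f0)[:2]@ey
manip.line_to(W(0,-.065,.047),vel=.08)
manip.line_to(W(0,-.0705,.047),vel=.02,until_force=8)
y=-.0705;print(manip.read_time_s(),F())
while y>-.0749:
    y-=.0005
    r=manip.line_to(W(0,y,.047),vel=.01,until_force=8)
    f=F()
    print(f'{manip.read_time_s():.2f} y {y:.4f} {L(manip.read_tool_pos())[1]:.4f} f {f:.2f}',r)
    if r or (y<-.0735 and f>3): break
manip.line_to(W(0,-.010,.047),vel=.1)
print(manip.read_time_s())
snap('top','t6');snap('scene','s6')
a=pickle.load(open('pics/t6.pkl','rb'))['frame'][315:382,345:395,::-1];b=pickle.load(open('pics/s6.pkl','rb'))['frame'][185:260,230:270,::-1]
A=cv2.resize(a,None,fx=8,fy=8,interpolation=cv2.INTER_NEAREST);B=cv2.resize(b,None,fx=8,fy=8,interpolation=cv2.INTER_NEAREST)
h=max(len(A),len(B));A=cv2.copyMakeBorder(A,0,h-len(A),0,0,0)
cv2.imwrite('pics/z6.png',np.hstack([A,B])[:600])
E
```

```text
15.525 -0.6869270113701641
15.91 y -0.0710 -0.0710 f -0.88 False
16.23 y -0.0715 -0.0714 f -0.69 False
16.54 y -0.0720 -0.0719 f 0.21 False
16.86 y -0.0725 -0.0728 f -0.35 False
17.18 y -0.0730 -0.0731 f -0.96 False
17.49 y -0.0735 -0.0735 f -0.54 False
17.81 y -0.0740 -0.0740 f -0.14 False
18.12 y -0.0745 -0.0745 f -0.46 False
18.44 y -0.0750 -0.0750 f -0.81 False
19.2417
```

View pics/z6.png

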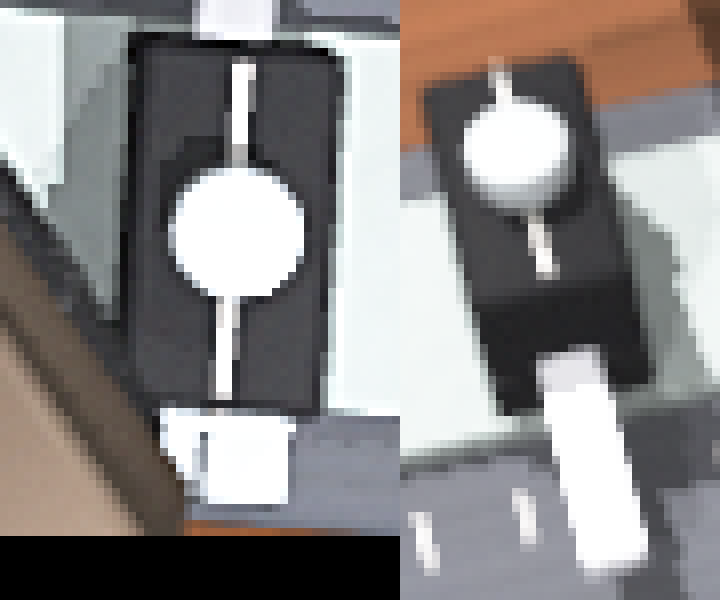

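```bash
python3 - <<'E'
from h import *
f=pickle.load(open('pics/t6.pkl','rb'));g=pickle.load(open('pics/s6.pkl','rb'))
z=lambda u,v:(345-.5+u/8,315-.5+v/8);z2=lambda u,v:(230-.5+(u-400)/8,185-.5+v/8)
T=lambda P:np.round(np.array(L(P)),4)
print('knob',T(ray(f,*z(237,232),.0775)),'line',T(ray(f,*z(243,60),.066)),T(ray(f,*z(221,398),.066)))
print('scene knob',T(ray(g,*z2(516,139),.0775)),'line',T(ray(g,*z2(548,270),.066)),T(ray(g,*z2(501,75),.066)))
# knob height from two views: where the two y's/x's agree
for h in(.074,.0765,.0775,.080,.082): print(h,T(ray(f,*z(237,232),h)),T(ray(g,*z2(516,139),h)))
f4=pickle.load(open('pics/t4.pkl','rb'));g4=pickle.load(open('pics/s4.pkl','rb'))
for h in(.0765,.080,.082): print('prev',h,T(ray(f4,*z(204,232),h)),T(ray(g4,*z2(540,127),h)))
E
```

```text
knob [ 0.0002 -0.1034] line [ 0.0254 -0.1035] [-0.0255 -0.1035]
scene knob [ 0.0009 -0.1028] line [ 0.0238 -0.1027] [-0.0242 -0.1026]
0.074 [ 0.     -0.1037] [-0.0019 -0.1027]
0.0765 [ 0.0002 -0.1035] [ 1.000e-04 -1.028e-01]
0.0775 [ 0.0002 -0.1034] [ 0.0009 -0.1028]
0.08 [ 0.0004 -0.1032] [ 0.0028 -0.1028]
0.082 [ 0.0005 -0.103 ] [ 0.0044 -0.1028]
prev 0.0765 [-0.0002 -0.0986] [-0.0015 -0.0979]
prev 0.08 [ 0.     -0.0983] [ 0.0013 -0.0979]
prev 0.082 [ 0.0001 -0.0982] [ 0.0029 -0.0979]
```

The stop now reads -103.5 mm against the groove at -103.6 mm. The knob has dropped to its down height, about 76.6 mm. Next I draw back, check the bystanders and hand in.

```bash
python3 - <<'E'
from h import *
manip.line_to(W(0,-.005,.17),vel=.12)
manip.line_to(W(-.12,-.0,.2),vel=.15)
manip.pause(.3)
f=snap('top','t7');g=snap('scene','s7')
g0=pickle.load(open('pics/s4.pkl','rb'));i0=pickle.load(open('pics/scene0.pkl','rb'))
for b in[(265,300,195,300),(335,265,375,305),(412,228,448,280)]:
    pass
d=np.abs(g['frame'].astype(int)-i0['frame']).max(2)
print([int((d[r0:r1,c0:c1]>60).sum()) for r0,r1,c0,c1 in[(270,330,195,300),(262,305,332,378),(225,280,412,450)]])
print(manip.read_time_s(),manip.read_tool_pos(),manip.read_contact_force())
E
```

```text
[0, 0, 284]
21.8917 [0.41358273 0.04452354 0.19984374] [-0.25318141 -0.11646678  1.32303093]
```

View pics/s7.png

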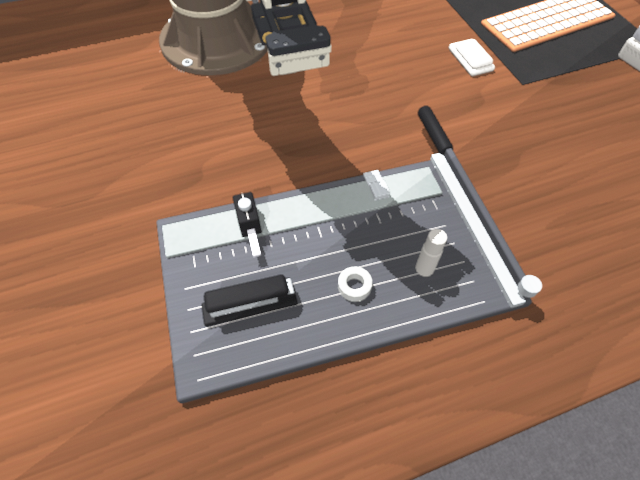

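The stop is on the clip at about (246,212). The stapler, tape roll and glue stick are at their original pixels; the change around the glue stick is only the arm's shadow. The arm is clear.

```bash
python3 -c "
from h import *
manip.hand_in()"
```

```text
the job is handed in; nothing more can be done
```

I pushed the stop toward -y with the shut fingers until it went over the first ridge into the index clip's groove. Then I drew back and handed the job in at about 22 s.

- **First pass:** the push force peaked at about 4.8 N and then fell, but the pictures showed the stop 5.3 mm short, sitting on the first crest. A second push moved it on; I felt almost no force there (under 1 N).
- **Stop position:** in the top view it was at -103.5 mm along the rail against the groove at -103.6 mm. The scene view read -102.7 mm, so the two views differ by about 0.8 mm.
- **Plunger:** the knob's height from the two views was about 76.6 mm, which is its down height. That is a camera estimate, not a direct reading.
- **Seating:** I did not feel for the seated stop against the second ridge. Seating rests on the pictures.
- **Bystanders:** the stapler and tape roll showed no pixel change. The glue stick differed only in shading from the arm's shadow.
- **Robot:** clear of everything at hand-in. The last force reading showed about 1.3 N vertically, which I took as sensor drift since the arm was in free air.

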